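Lock the cutting-board clamp and prove the pin

ROBOT

A 6-joint arm with a two-finger parallel gripper is mounted at the origin on the work surface. World frame = base frame: x ahead of the robot, y to its left, z up, the work surface at z = 0. Lengths are in m, angles in degrees, forces in N, time in s.
With the tool pointing down it reaches from about 0.375 to 0.9 m from the base axis. Payload 3.1 kg.
Tool frame: the origin (TCP) lies at the very end of the fingers, on their centre line; the grasp point (between the pads) lies 19 mm behind it (bot.hold_point_z is the z of the grasp point in the tool frame, in m); z points along the fingers, y is the direction in which the jaws open and shut (so a half turn about z gives the same grasp; the last joint's range is limited). The gripper opens to 87 mm and grips with 3 to 60 N. Pads are 19 mm wide; open, the fingers measure 117 mm over their backs; the gripper's body (75 mm by 190 mm) begins 51 mm behind the grasp point.
Start: joints at [-10.227, 30.224, 82.088, -0, 67.689, -10.227], TCP at [0.625, 0, 0.223] pointing down, gripper open.
Joint ranges: [-176.69, 176.69], [-43.24, 126.21], [12.49, 139.97], [-82, 262], [0, 151.66], [-163.58, 163.58]. Speed limits (degrees/s): [159.86, 159.86, 180, 180, 180, 180].

INTERFACE

Orientations are given as a 3x3 rotation matrix whose columns are the frame's x, y, z axes.
In Python, from rig import bot gives the robot as it stands.
- The arm moves only by the tool servo_tool, never from a script. Its argument "increments" is a list of rows, each a list of 3 entries, a list of its own where there are three numbers: the closure, from 0 (fully open) to 1 (shut), then the shift along the tool's x, y, z in mm, then the turn about the tool's z in degrees. In form: [[claw, [x, y, z], turn], ...]. A call has 1 to 5 rows; each row shifts and turns the commanded pose from where the row before left it, along the tool's axes as they then stand; what a row does not reach is not made up. A row lasts 1/8 s, in which the tool goes at most 62.5 mm and 10.7 degrees, less where a joint would pass 70% of its speed; a pose out of reach is approached as far as the arm can. A call with a gripper value outside its range is refused whole. The fingers move at their own pace and stop on an object; the grip force is fixed at half the most. Time passes only in rows, so rows that do not move let the fingers close. It gives the time, the measured TCP pose, the force and the opening at its end, in the units of the state.
- bot.read_state(): the state, without advancing time (a new reading comes with each control period).
- bot.capture(name): name is "scene" or "side" or "wrist"; returns (picture, depth): 480x640x3 uint8, blue, green, red; 480x640 float32, m along the optical axis (not along the pixel's ray), 0 where there is no reading.
- bot.camera_info(name): a dict with "K" (3x3 intrinsics, pixels), "distortion" ([k1, k2, p1, p2, k3] as OpenCV has them; the pictures are not rectified), "R" (3x3) and "t" (3): a world point X has camera coordinates R X + t; the wrist camera has in their place "mount" (4x4, takes a point from camera to tool coordinates, whose origin is the TCP and whose axes are the flange's). Camera axes: x right, y down, z forward; pixel columns grow to the right and rows downward; lengths in m; the calibration is good to about 2 mm. A picture is of the moment at which its call begins: read the wrist's pose just before it. camera_info takes no time and is no camera call.
- bot.hand_in(): hands the job in, once; it reports no verdict.
Trained networks look in the newest picture that a camera, given by its name, has taken for a name from the list of things; names that differ only in an ending like _2 or _b are one class to them, and where a whole thing is asked for, a point or a joint stands for the part that bears it (a point fixed in the world has none). Each returns a list of dicts, best first, with "p" (0 to 1); they miss things now and then, are a little off and sometimes report something else, mostly with a low value. They report only what shows in the picture. A call takes as long as a camera call.
- bot.find_in(camera, thing): "bbox" ([left, top, right, bottom] in pixels, round what is visible of it).
- bot.trace(camera, thing): "region" (480x640 bool, what is visible of it) and "bbox" ([left, top, right, bottom] in pixels, round what is visible of it).
The state is a dict: "time_s": time; "joint_positions": joint angles; "qvel": joint speeds; "tau": joint torques, N m; "position": TCP position; "tcp_rot": TCP orientation; "force": force on the tool from outside, world axes, zero at the start; "moment": the same for the moment, N m; "opening": opening from 0.0 (shut) to 1.0 (fully open).
Only numpy, scipy, OpenCV 4.12 (cv2) and the standard library are available. Lean on these libraries where they do the work, as an engineer would, in place of code of your own. Each camera call takes 0.05 s, during which the arm holds its last target.

TASK

Take the grooved locking pin out of the white rack, put it into the hole in the top of the cutting-board clamp and press it fully home past its spring catch. Then prove that it holds: draw it slowly straight up until the catch takes the load, let the pull rise to about 16 N, hold it there for a second, let the pin back down so that its flange sits on the block, and let go. Never press or pull on the clamp with more than about 25 N, and leave the other things where they are.

Things in the scene. Friction and masses are not known exactly. Their poses are not given: they have to be found in the camera images.
- lock_pin: Steel pin, about 0.15 kg, upright in either hole of the rack. Origin on its axis at the flange's underside, z up. Above: flange 34 mm across, 6 mm thick, then a ribbed round grip 25 mm across from 6 to 56 mm. Below: shank 15 mm across to -13, neck (groove) 7 mm across to -28, barb 15 mm across to -31, cone to 5 mm across at the tip, -46. Lift it 46 mm to clear a hole.
- socket (a point): Centre of the clamp's hole mouth on the block's top, 75 mm above the bench. Hole vertical, 17.5 mm across. Home: pin's origin here. The cone pushes two sprung jaws apart (5 to 15 N); they snap in above the barb. A pin at home lifts freely 3 to 9 mm (varies, unseen) before the barb meets the jaws; then the catch yields about 1 mm per 5 N.
- board_clamp: Fixed: steel block 70 x 70 x 75 mm high, origin at its underside's centre; from it towards its own -y a steel strap runs over a brick-red cutting board, 300 x 235 mm (x, y), 29 mm thick, centred 172 mm from the block; strap top 35 mm above the bench.
- rack: Fixed white plastic rack 70 x 170 x 60 mm high, origin at the centre of its underside; two holes 19 mm across at 50 mm either side of the centre along its y axis. Pins stand with their flange on its top.
- plain_pin: The other pin, a bystander: smooth, no groove, with a ball knob 30 mm across; origin at its flange's underside. Top 48 mm above the origin. Leave it in the rack.
- bowl: Steel bowl, 140 mm across, 60 mm high, origin at the centre of its underside. Bystander.
- scraper: Scraper with a flat metal blade and a yellow handle, about 280 mm long along its x axis, lying on the bench. Bystander.

How it is judged (in metres and radians):
On the way, in this order (a step that is already met when the one before it is completed fails the run):
1. the locking pin is pressed fully home: its flange within 2 mm of the block's top, upright in the hole (z of lock_pin in the frame of socket below 0.002 m and horizontal distance between lock_pin and socket below 0.004 m and angle between lock_pin's own z axis and vertical below 0.12 rad), for 0.1 s.
2. the pin is pulled up against its catch with at least 12 N for half a second, and the catch holds it (lifted 2 to 18 mm) (z of lock_pin in the frame of socket between 0.002 and 0.018 m and contact force between lock_pin and board_clamp above 12 N), for 0.5 s.
At the end, for the whole second after the job is handed in: The locking pin stands in the clamp's hole, flange within 4 mm of the block's top, within 4 mm of the hole's axis, tilted less than 0.15 rad, released and at rest (z of lock_pin in the frame of socket below 0.004 m and horizontal distance between lock_pin and socket below 0.004 m and angle between lock_pin's own z axis and vertical below 0.15 rad and linear speed of lock_pin below 0.02 m/s); the robot touches nothing.
It fails at once if the robot presses or pulls on the clamp through the pin with more than 30 N (contact force between lock_pin and board_clamp above 30 N and contact force between any of the fingers, the arm and lock_pin above 3 N).
It fails at once if the robot itself pushes on the clamp with more than 30 N (contact force between the arm and board_clamp above 30 N).
It fails at once if the plain pin is moved by more than 15 mm (distance of plain_pin from where it was at the start of the episode above 0.015 m).
It fails at once if the bowl is moved by more than 20 mm (distance of bowl from where it was at the start of the episode above 0.02 m).
It fails at once if the scraper is moved by more than 20 mm (distance of scraper from where it was at the start of the episode above 0.02 m).
It also fails if it takes over 67 s, if anything falls off the work surface, if the arm or the gripper's body presses on something with over 40 N, if the wrist force passes 120 N, or if a joint passes its speed limit or range.

## Working session

There is one attempt and no reset: what is moved stays moved. The work goes in short steps, Python scripts to look and compute and a tool call to move; the robot and the scene stay as the last step left them, time stands still between calls to the robot, and variables do not carry over. Pictures are saved under pics/ and viewed, and the job is handed in when it is done.

Besides the shell and the picture viewer there is one more tool, called as a command line: name --argument value ..., lists and objects as JSON in quotes. servo_tool: Moves the arm, as the interface text tells. Its arguments: {"type":"object","properties":{"increments":{"type":"array","items":{"type":"array"}}},"required":["increments"]}

```bash
mkdir -p pics; ls
cat > h.py <<'E'
import numpy as np, cv2
from rig import bot
def cap(n,f):
    im,d=bot.capture(n); cv2.imwrite('pics/'+f,im); np.save('pics/'+f+'.npy',d); return im,d
def world(n,uv,z=None,d=None,s=None):
    c=bot.camera_info(n);K=np.array(c['K']);D=np.array(c['distortion'])
    uv=np.array(uv,float).reshape(-1,1,2)
    p=cv2.undistortPoints(uv,K,D).reshape(-1,2); r=np.c_[p,np.ones(len(p))]
    if n=='wrist':
        M=np.array(c['mount']);Rt=np.array(s['tcp_rot']);R=Rt@M[:3,:3];o=Rt@M[:3,3]+np.array(s['position'])
    else:
        R=np.array(c['R']).T;o=-R@np.array(c['t'])
    r2=r@R.T
    if d is not None: return o+r2*np.array(d).reshape(-1,1)
    return o+r2*((z-o[2])/r2[:,2])[:,None]
E
python3 - <<'E'
from h import *
s=bot.read_state();print(s)
print(bot.camera_info('scene'),bot.camera_info('wrist'))
for n in['scene','side','wrist']:
    cap(n,n+'0.png')
    for t in ['lock_pin','plain_pin','board_clamp','rack','bowl','scraper']:
        print(n,t,[(np.round(x['bbox']),round(x['p'],2)) for x in bot.find_in(n,t)[:2]])
print(bot.read_state()['time_s'])
E
```

```text
pics
{'time_s': 0.0, 'joint_positions': array([-1.02259289e+01,  3.02824140e+01,  8.21544802e+01, -2.11994416e-03,
        6.76889788e+01, -1.02271453e+01]), 'qvel': array([ 0.01183261,  0.00528885, -0.11512129, -0.01483084,  0.11859498,
        0.02991364]), 'tau': array([-5.45745443e-04, -4.40045428e+01, -1.76593530e+01,  6.32597599e-02,
        5.83207863e-02, -1.53719384e-04]), 'position': array([6.24281268e-01, 1.63414753e-04, 2.21545240e-01]), 'tcp_rot': array([[-3.49282312e-05,  9.99997649e-01, -2.16807665e-03],
       [ 9.99999936e-01,  3.57008615e-05,  3.56328988e-04],
       [ 3.56405552e-04, -2.16806407e-03, -9.99997586e-01]]), 'force': array([-0.52486445,  0.39183464, -0.21713941]), 'moment': array([ 0.01630624, -0.00119026,  0.0306368 ]), 'opening': 1.0002395123470698}
{'K': array([[582.12323507,   0.        , 321.96520381],
       [  0.        , 582.12323507, 229.19168856],
       [  0.        ,   0.        ,   1.        ]]), 'distortion': array([-0.05435675,  0.        ,  0.        ,  0.        ,  0.        ]), 'R': array([[-0.25255219,  0.96757242,  0.00458218],
     
[... 935 characters left out ...]
[306., 177., 402., 253.]), 0.96)]
scene bowl [(array([245., 277., 323., 347.]), 0.89)]
scene scraper [(array([437., 230., 470., 362.]), 0.71)]
side lock_pin [(array([241., 201., 261., 240.]), 0.79)]
side plain_pin [(array([255., 242., 280., 277.]), 0.66)]
side board_clamp [(array([234., 329., 535., 480.]), 0.82)]
side rack [(array([225., 222., 297., 318.]), 0.61)]
side bowl []
side scraper [(array([191., 180., 328., 224.]), 0.74)]
wrist lock_pin []
wrist plain_pin [(array([121.,  29., 188.,  87.]), 0.56)]
wrist board_clamp [(array([ 67., 256., 336., 441.]), 0.94)]
wrist rack []
wrist bowl [(array([428.,   0., 610., 179.]), 0.76), (array([ 65., 256., 339., 440.]), 0.74)]
wrist scraper []
1.05
```

View pics/scene0.png

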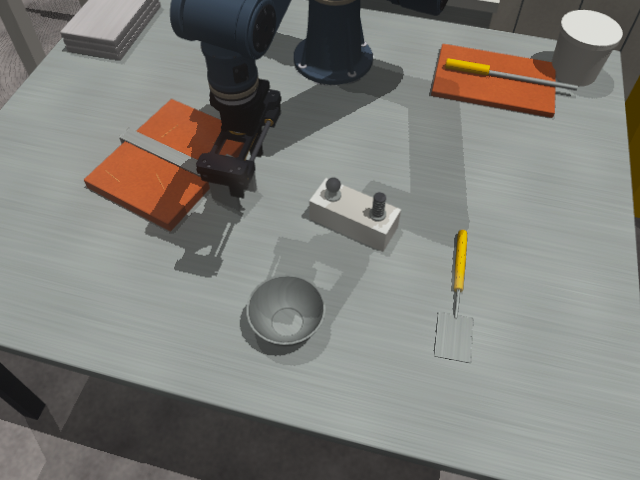

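View pics/side0.png

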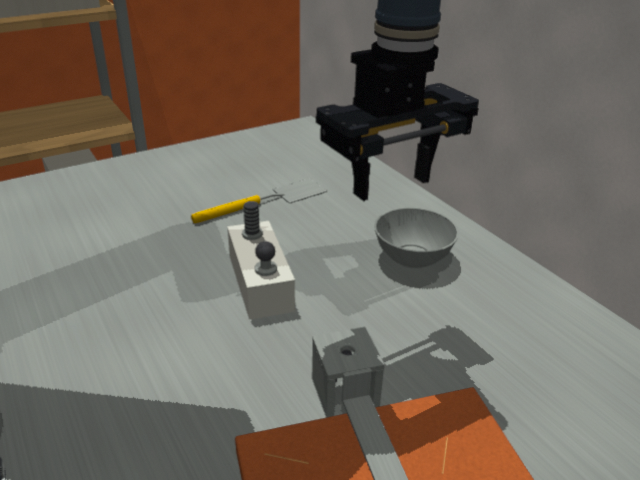

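View pics/wrist0.png

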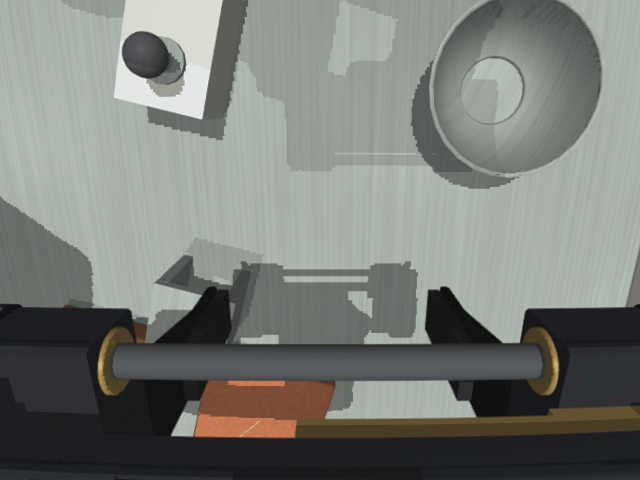

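Run:
```python
from h import *
im=cv2.imread('pics/side0.png'); g=cv2.resize(im[310:420,290:410],None,fx=5,fy=5,interpolation=2)
im2=cv2.imread('pics/scene0.png'); g2=cv2.resize(im2[165:265,290:420],None,fx=5,fy=5,interpolation=2)
cv2.imwrite('pics/z1.png',g);cv2.imwrite('pics/z2.png',g2)
print('hole side',world('side',[[348,350]],z=.075))
print('pin top scene',world('scene',[[379.5,195]],z=.116), 'side',world('side',[[252,204]],z=.116))
print('plain',world('scene',[[334,185]],z=.093),world('side',[[265,251]],z=.093))
print('rack corners',world('scene',[[400,213],[322,178],[385,236],[307,202]],z=.06))
print('bowl',world('scene',[[286,300]],z=.06))
```

```text
hole side [[ 0.50581103 -0.0930163   0.075     ]]
pin top scene [[0.52290356 0.21843981 0.116     ]] side [[0.53028843 0.22078302 0.116     ]]
plain [[0.50166696 0.1248488  0.093     ]] [[0.50349143 0.12437183 0.093     ]]
rack corners [[0.511001   0.26211454 0.06      ]
 [0.46199317 0.09021895 0.06      ]
 [0.57348199 0.2440643  0.06      ]
 [0.5312043  0.07730195 0.06      ]]
bowl [[0.75563502 0.10088201 0.06      ]]
```

View pics/z1.png

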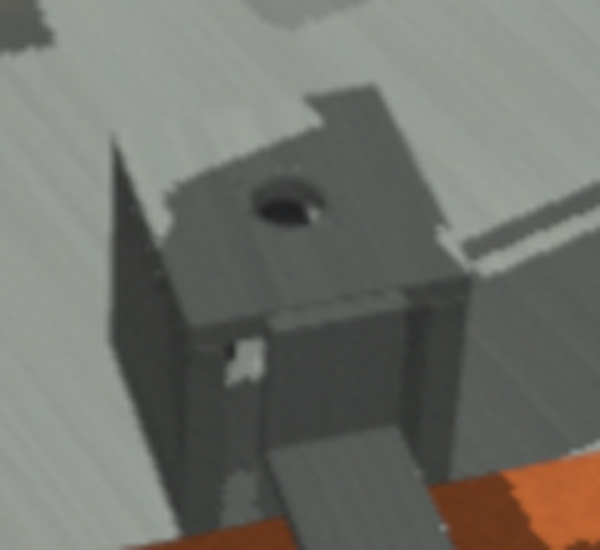

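View pics/z2.png

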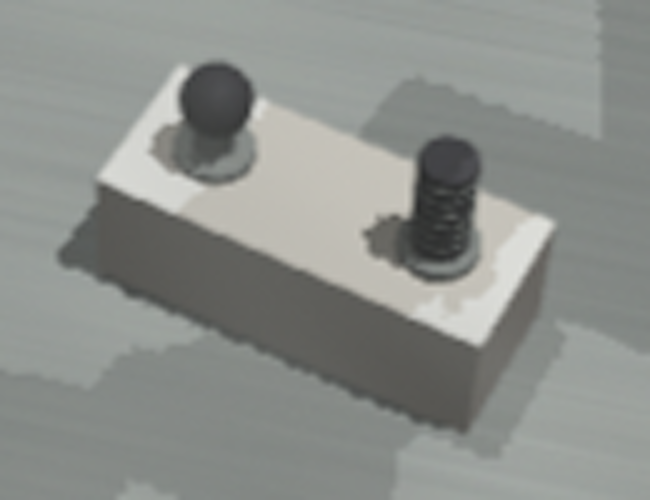

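servo_tool --increments '[[0,[-31,-40,15],0],[0,[-31,-40,15],0],[0,[-31,-38,16],0],[0,[0,0,0],0],[0,[0,0,0],0]]'

```text
time_s: 1.68
position: [0.5081, -0.0933, 0.1771]
tcp_rot: [[0.001, 1.0, 0.002], [1.0, -0.001, -0.0], [-0.0, 0.002, -1.0]]
force: [0.1, -0.1, -0.8]
opening: 0.999
```

Run:
```python
from h import *
s=bot.read_state();print(s['time_s'],s['position'],s['qvel'].round(2),s['tcp_rot'].round(4).tolist(),s['force'])
im,d=cap('wrist','w1.png')
np.save('pics/w1s.npy',np.r_[s['position'],s['tcp_rot'].ravel()])
```

```text
1.675 [ 0.50811526 -0.09328396  0.17706277] [ 1.21  0.15 -1.31  0.06  0.08 -0.17] [[0.0008, 1.0, 0.0021], [1.0, -0.0008, -0.0004], [-0.0004, 0.0021, -1.0]] [ 0.13599753 -0.13264883 -0.7956374 ]
```

View pics/w1.png

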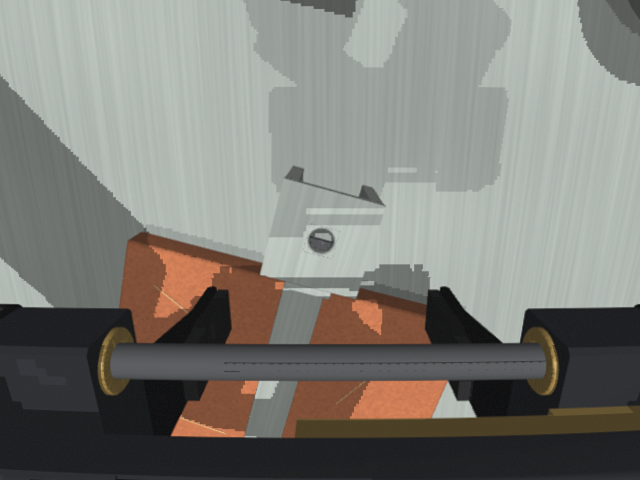

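Run:
```python
from h import *
v=np.load('pics/w1s.npy');s=dict(position=v[:3],tcp_rot=v[3:].reshape(3,3))
im=cv2.imread('pics/w1.png')
cv2.imwrite('pics/z3.png',cv2.resize(im[210:270,285:360],None,fx=10,fy=10,interpolation=0))
print(world('wrist',[[321,240.5]],z=.075,s=s),np.load('pics/w1.png.npy')[225:255:5,300:340:8])
```

```text
[[ 0.50309144 -0.09220165  0.075     ]] [[0.2730275  0.27379423 0.2724404  0.2739977  0.27248624]
 [0.27301577 0.27315232 0.35194114 0.35229102 0.2737933 ]
 [0.2744322  0.2759889  0.3528503  0.3539329  0.3534209 ]
 [0.2763807  0.28009367 0.29358116 0.296694   0.3549313 ]
 [0.27729142 0.27804777 0.29549864 0.29663405 0.2807286 ]
 [0.27832127 0.27810964 0.28301424 0.28417322 0.27777135]]
```

View pics/z3.png

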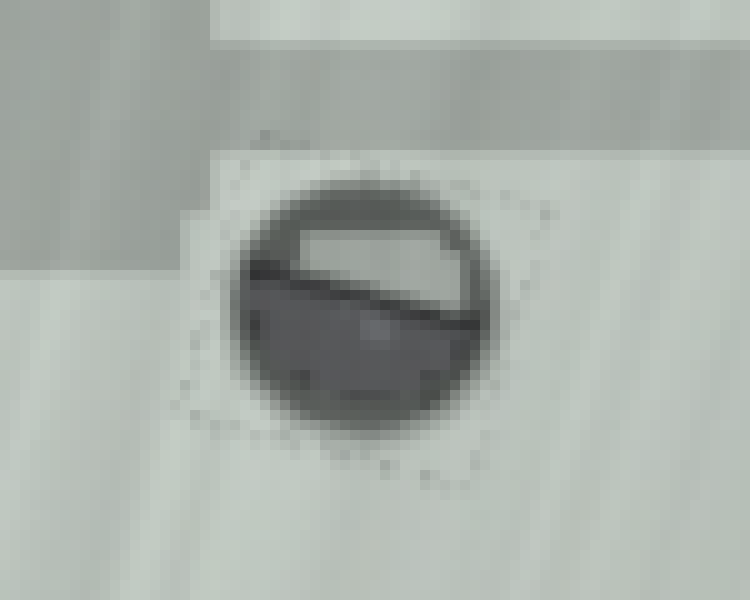

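servo_tool --increments '[[0,[52,3,-8],0],[0,[52,3,-8],0],[0,[52,3,-8],0],[0,[52,3,-8],0],[0,[52,3,-7],0]]'

```text
time_s: 2.35
position: [0.5232, 0.1703, 0.2167]
tcp_rot: [[-0.002, 1.0, 0.003], [1.0, 0.002, 0.0], [0.0, 0.003, -1.0]]
force: [0.2, -0.0, -0.2]
opening: 1.002
```

servo_tool --increments '[[0,[53,3,0],0],[0,[0,0,0],0],[0,[0,0,0],0],[0,[0,0,0],0]]'

```text
time_s: 2.85
position: [0.5251, 0.2192, 0.2156]
tcp_rot: [[0.001, 1.0, -0.0], [1.0, -0.001, -0.0], [-0.0, -0.0, -1.0]]
force: [0.2, 0.3, 0.2]
opening: 0.999
```

Run:
```python
from h import *
s=bot.read_state();print(s['time_s'],s['position'],s['qvel'].round(2),s['tcp_rot'].round(4).tolist(),s['force'])
im,d=cap('wrist','w2.png')
np.save('pics/w2s.npy',np.r_[s['position'],s['tcp_rot'].ravel()])
```

```text
2.85 [0.52513849 0.21915795 0.21555465] [-0.75 -0.11  0.21  0.22  0.07  0.11] [[0.001, 1.0, -0.0001], [1.0, -0.001, -0.0003], [-0.0003, -0.0001, -1.0]] [0.17577109 0.34358152 0.19771123]
```

View pics/w2.png

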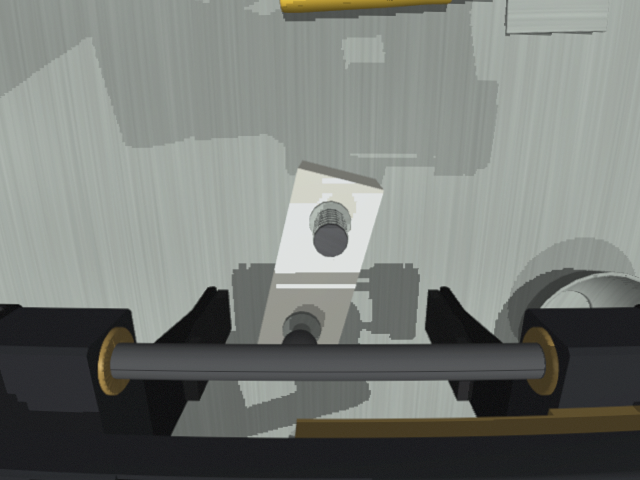

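Run:
```python
from h import *
v=np.load('pics/w2s.npy');s=dict(position=v[:3],tcp_rot=v[3:].reshape(3,3))
im=cv2.imread('pics/w2.png')
cv2.imwrite('pics/z4.png',cv2.resize(im[190:265,295:370],None,fx=8,fy=8,interpolation=0))
print(world('wrist',[[330.5,240]],z=.116,s=s),world('wrist',[[330,218]],z=.066,s=s))
```

```text
[[0.52634792 0.22136399 0.116     ]] [[0.52619968 0.22434616 0.066     ]]
```

View pics/z4.png

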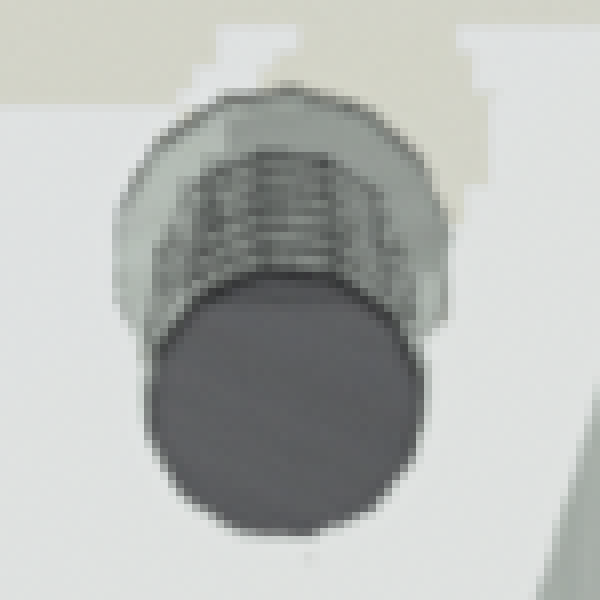

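servo_tool --increments '[[0,[2,1,40],0],[0,[0,0,40],0],[0,[0,0,40],0],[0,[0,0,22],0],[0,[0,0,0],0]]'

```text
time_s: 3.52
position: [0.5249, 0.2206, 0.0719]
tcp_rot: [[0.002, 1.0, -0.004], [1.0, -0.002, -0.001], [-0.001, -0.004, -1.0]]
force: [-0.1, -0.3, 0.9]
opening: 1.001
```

servo_tool --increments '[[1,[0,0,0],0],[1,[0,0,0],0],[1,[0,0,0],0],[1,[0,0,0],0],[1,[0,0,0],0]]'

```text
time_s: 4.15
position: [0.526, 0.2221, 0.0738]
tcp_rot: [[-0.0, 1.0, 0.0], [1.0, 0.0, 0.0], [0.0, 0.0, -1.0]]
force: [0.5, 0.2, 0.2]
opening: 0.514
```

Run:
```python
from h import *
s=bot.read_state();print(s['time_s'],s['position'],s['force'],s['opening'])
cap('side','s3.png');im,d=cap('wrist','w3.png')
im=cv2.imread('pics/s3.png');cv2.imwrite('pics/z5.png',cv2.resize(im[150:330,180:340],None,fx=3,fy=3))
```

```text
4.15 [0.52601089 0.22212887 0.07379293] [0.46397193 0.1878682  0.18524233] 0.5142788326251384
```

View pics/w3.png

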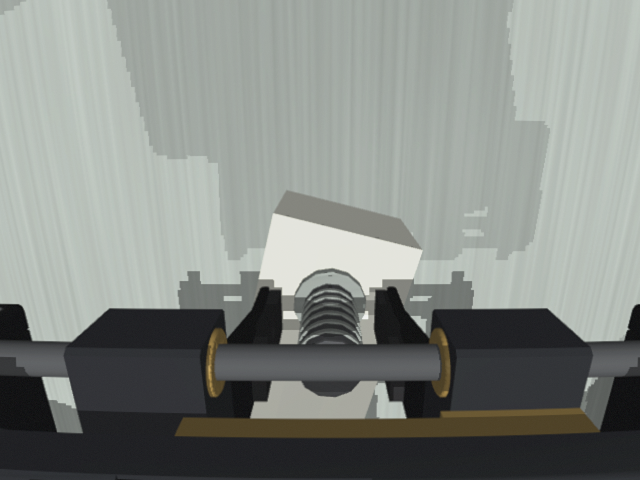

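View pics/z5.png

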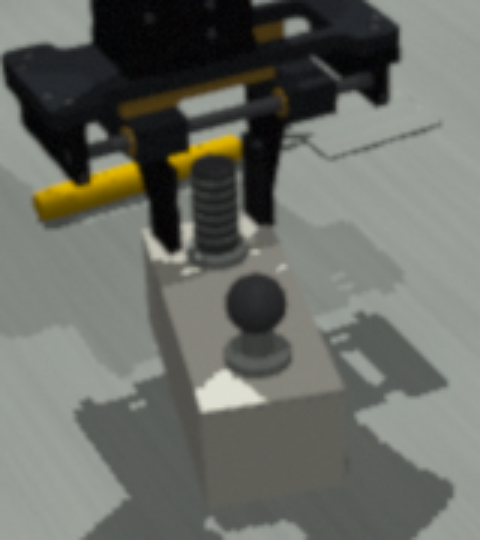

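Pin is centred between the fingers, still closing (wrist (330,370), side crop (215,210)).

servo_tool --increments '[[1,[0,0,0],0],[1,[0,0,0],0],[1,[0,0,0],0],[1,[0,0,0],0],[1,[0,0,0],0]]'

```text
time_s: 4.88
position: [0.5261, 0.2221, 0.0735]
tcp_rot: [[0.0, 1.0, 0.0], [1.0, -0.0, 0.0], [0.0, 0.0, -1.0]]
force: [0.2, 0.6, -1.1]
opening: 0.265
```

servo_tool --increments '[[1,[0,0,0],0],[1,[0,0,0],0]]'

```text
time_s: 5.12
position: [0.526, 0.222, 0.0735]
tcp_rot: [[-0.0, 1.0, 0.0], [1.0, 0.0, 0.0], [0.0, 0.0, -1.0]]
force: [1.0, -0.3, -0.9]
opening: 0.266
```

servo_tool --increments '[[1,[0,0,-20],0],[1,[0,0,-30],0],[1,[0,0,-35],0],[1,[0,0,-35],0],[1,[0,0,0],0]]'

```text
time_s: 5.75
position: [0.5275, 0.2224, 0.196]
tcp_rot: [[-0.0, 1.0, 0.006], [1.0, 0.0, 0.001], [0.001, 0.006, -1.0]]
force: [0.6, 0.3, -2.8]
opening: 0.27
```

servo_tool --increments '[[1,[-42,-3,0],0],[1,[-42,-3,0],0],[1,[-42,-3,0],0],[1,[-42,-3,0],0],[1,[-42,-3,0],0]]'

```text
time_s: 6.38
position: [0.5094, 0.011, 0.1918]
tcp_rot: [[-0.0, 1.0, -0.004], [1.0, 0.0, 0.001], [0.001, -0.004, -1.0]]
force: [1.8, 0.4, -1.0]
opening: 0.269
```

servo_tool --increments '[[1,[-42,-3,10],0],[1,[-42,-3,10],0],[1,[-20,-2,20],0],[1,[0,0,0],0],[1,[0,0,0],0]]'

```text
time_s: 7.0
position: [0.5023, -0.0911, 0.1529]
tcp_rot: [[-0.0, 1.0, -0.002], [1.0, 0.0, 0.001], [0.001, -0.002, -1.0]]
force: [0.4, -0.2, -1.5]
opening: 0.267
```

Run:
```python
from h import *
s=bot.read_state();print(s['time_s'],s['position'],s['qvel'].round(2),s['tcp_rot'].round(4).tolist(),s['force'],s['opening'])
cap('side','s4.png');cap('scene','c4.png');im,d=cap('wrist','w4.png')
im=cv2.imread('pics/s4.png');cv2.imwrite('pics/z6.png',cv2.resize(im[230:430,260:440],None,fx=3,fy=3))
im=cv2.imread('pics/c4.png');cv2.imwrite('pics/z7.png',cv2.resize(im[80:230,130:300],None,fx=4,fy=4))
```

```text
7.0 [ 0.50229522 -0.09109293  0.15292479] [ 0.82 -0.95 -0.73 -0.15 -0.27 -0.06] [[-0.0001, 1.0, -0.0019], [1.0, 0.0001, 0.0012], [0.0012, -0.0019, -1.0]] [ 0.38818117 -0.23144743 -1.49184328] 0.26684886132549396
```

View pics/w4.png

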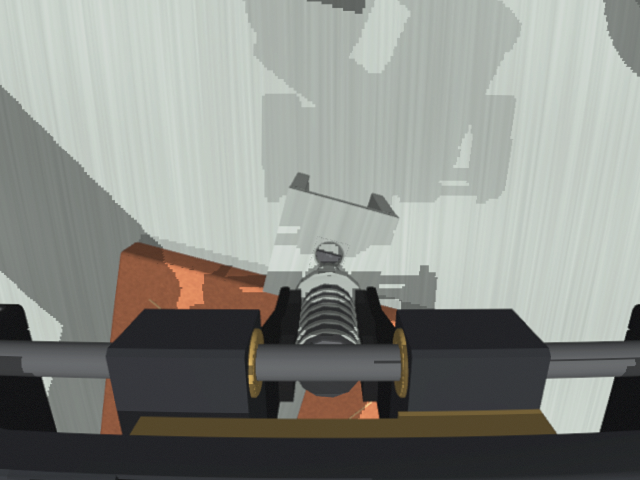

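View pics/z6.png

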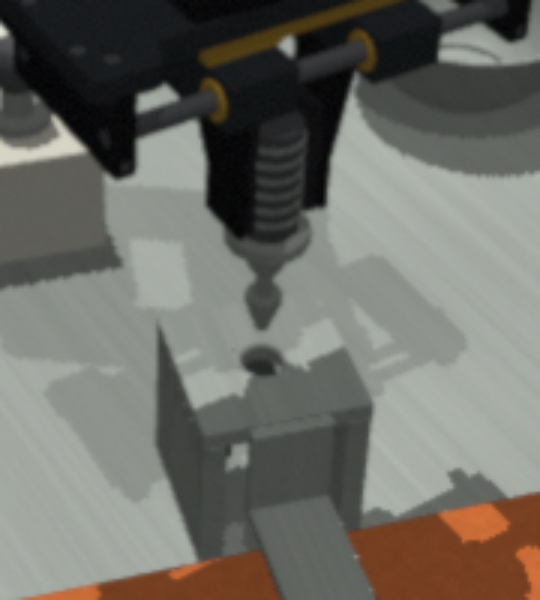

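View pics/z7.png

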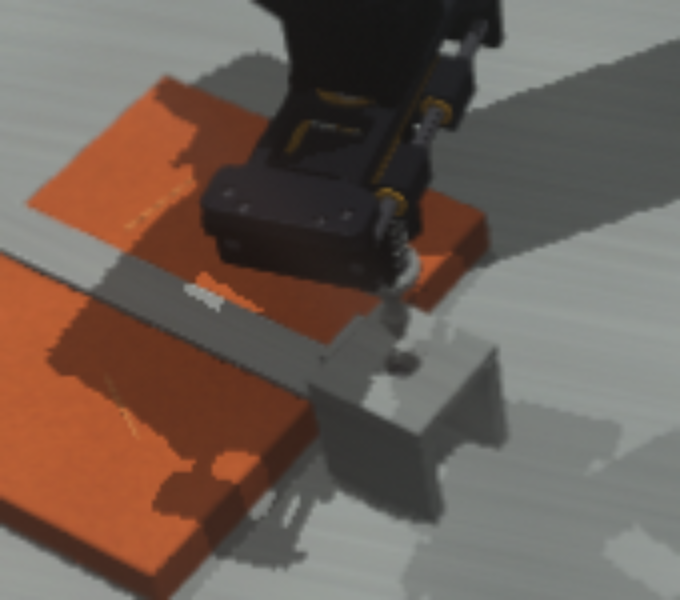

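Run:
```python
from h import *
im=cv2.imread('pics/s4.png');cv2.imwrite('pics/z8.png',cv2.resize(im[295:365,320:380],None,fx=8,fy=8,interpolation=2))
im=cv2.imread('pics/c4.png');cv2.imwrite('pics/z9.png',cv2.resize(im[135:185,205:255],None,fx=12,fy=12,interpolation=2))
im=cv2.imread('pics/w4.png');cv2.imwrite('pics/z10.png',cv2.resize(im[230:300,285:375],None,fx=8,fy=8,interpolation=2))
```

```text
(no output)
```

View pics/z8.png

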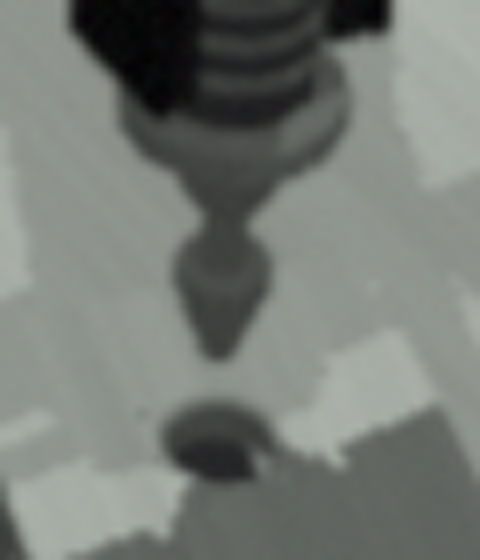

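View pics/z9.png

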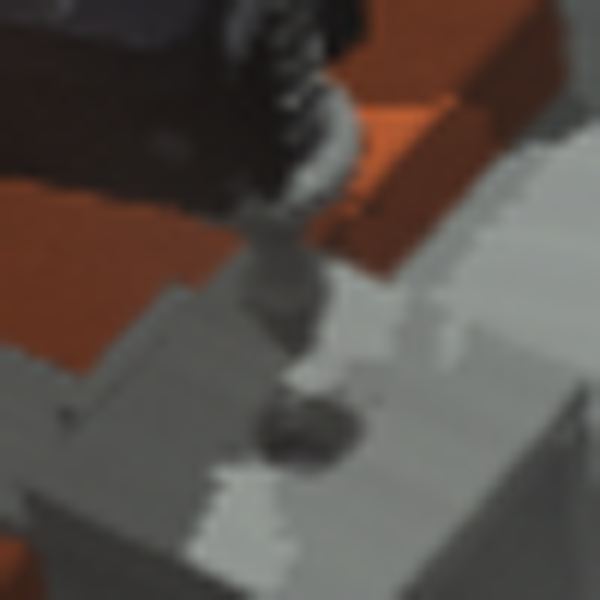

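View pics/z10.png

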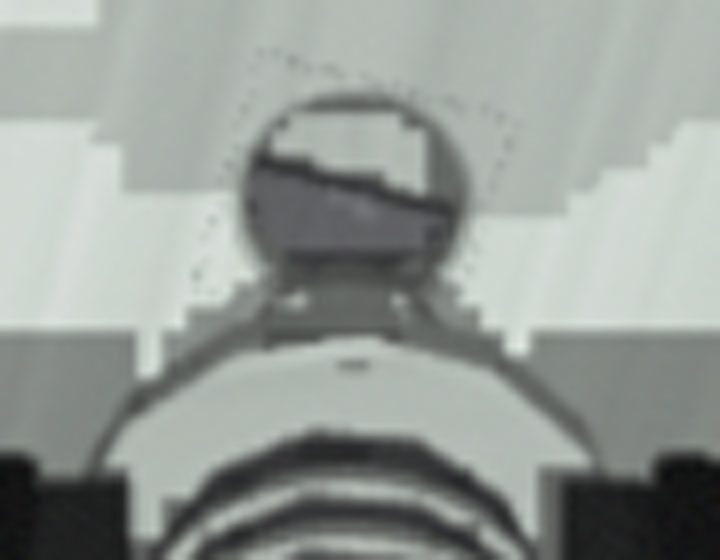

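Run:
```python
from h import *
R=np.array([[0,1,0],[1,0,0],[0,0,-1.]])
s=dict(position=np.array([.5023,-.0911,.1529]),tcp_rot=np.array([[-0.0001, 1.0, -0.0019], [1.0, 0.0001, 0.0012], [0.0012, -0.0019, -1.0]]))
print('hole by wrist',world('wrist',[[328.9,254.5]],z=.075,s=s))
# flange centre
print('pin flange col -> ',world('wrist',[[328.6,275]],z=.145,s=s))
zt=.1529-.0135
def P(n,X):
    c=bot.camera_info(n);return cv2.projectPoints(np.array(X,float).reshape(-1,1,3),cv2.Rodrigues(np.array(c['R']))[0],np.array(c['t']),np.array(c['K']),np.array(c['distortion']))[0].reshape(-1,2)
tip=[320+218.5/8-.5,295+360/8-.5-0.5]; barb=[320+222/8-.5,295+265/8-.5]; hole=[320+218/8-.5,295+440/8-.5]
for nm,p,z in [('tip',tip,zt-.046),('barb',barb,zt-.0295),('hole',hole,.075)]: print('side',nm,world('side',[p],z=z))
tip=[205+295/12-.5,135+355/12-.5];barb=[205+286/12-.5,135+290/12-.5];hole=[205+309/12-.5,135+431/12-.5]
for nm,p,z in [('tip',tip,zt-.046),('barb',barb,zt-.0295),('hole',hole,.075)]: print('scene',nm,world('scene',[p],z=z))
```

```text
hole by wrist [[ 0.50226867 -0.091674    0.075     ]]
pin flange col ->  [[ 0.50213905 -0.07751867  0.145     ]]
side tip [[ 0.50357705 -0.09231557  0.0934    ]]
side barb [[ 0.50435764 -0.09075651  0.1099    ]]
side hole [[ 0.50496942 -0.0915233   0.075     ]]
scene tip [[ 0.50229291 -0.09410461  0.0934    ]]
scene barb [[ 0.50262795 -0.0934286   0.1099    ]]
scene hole [[ 0.50286897 -0.09375086  0.075     ]]
```

servo_tool --increments '[[1,[0,0.5,8],0],[1,[0,0,8],0],[1,[0,0,5],0],[1,[0,0,2],0],[1,[0,0,2],0]]'

```text
time_s: 7.78
position: [0.5036, -0.092, 0.1284]
tcp_rot: [[0.0, 1.0, 0.0], [1.0, -0.0, -0.0], [-0.0, 0.0, -1.0]]
force: [0.0, 0.1, -0.5]
opening: 0.264
```

servo_tool --increments '[[1,[0,0,2],0],[1,[0,0,2],0],[1,[0,0,2],0],[1,[0,0,1],0],[1,[0,0,0],0]]'

```text
time_s: 8.4
position: [0.5034, -0.092, 0.1215]
tcp_rot: [[0.0, 1.0, -0.0], [1.0, -0.0, 0.0], [0.0, -0.0, -1.0]]
force: [0.4, 0.1, -1.7]
opening: 0.264
```

servo_tool --increments '[[1,[0,0,1.5],0],[1,[0,0,1.5],0],[1,[0,0,1.5],0],[1,[0,0,1],0],[1,[0,0,0],0]]'

```text
time_s: 9.02
position: [0.5034, -0.0919, 0.1159]
tcp_rot: [[0.0, 1.0, -0.0], [1.0, -0.0, 0.0], [0.0, -0.0, -1.0]]
force: [-0.5, -0.0, -1.7]
opening: 0.268
```

servo_tool --increments '[[1,[0,0,1],0],[1,[0,0,1],0],[1,[0,0,1],0],[1,[0,0,0],0]]'

```text
time_s: 9.52
position: [0.5035, -0.0919, 0.113]
tcp_rot: [[0.0, 1.0, -0.0], [1.0, -0.0, 0.0], [0.0, -0.0, -1.0]]
force: [1.1, 0.1, -1.2]
opening: 0.267
```

servo_tool --increments '[[1,[0,0,1],0],[1,[0,0,1],0],[1,[0,0,1],0],[1,[0,0,0],0]]'

```text
time_s: 10.02
position: [0.5036, -0.0918, 0.11]
tcp_rot: [[0.0, 1.0, 0.0], [1.0, -0.0, 0.0], [0.0, 0.0, -1.0]]
force: [0.6, 1.5, -1.3]
opening: 0.269
```

servo_tool --increments '[[1,[0,0,1],0],[1,[0,0,1],0],[1,[0,0,1],0],[1,[0,0,0],0]]'

```text
time_s: 10.52
position: [0.5036, -0.0922, 0.1071]
tcp_rot: [[-0.0, 1.0, 0.0], [1.0, 0.0, -0.0], [-0.0, 0.0, -1.0]]
force: [0.5, 0.9, 0.6]
opening: 0.271
```

servo_tool --increments '[[1,[0,0,1],0],[1,[0,0,1],0],[1,[0,0,1],0],[1,[0,0,0],0]]'

```text
time_s: 11.02
position: [0.5036, -0.0921, 0.104]
tcp_rot: [[0.0, 1.0, 0.0], [1.0, -0.0, -0.0], [-0.0, 0.0, -1.0]]
force: [-0.0, -0.2, 1.1]
opening: 0.271
```

servo_tool --increments '[[1,[0,0,1],0],[1,[0,0,1],0],[1,[0,0,0],0]]'

```text
time_s: 11.4
position: [0.5034, -0.0919, 0.1017]
tcp_rot: [[0.0, 1.0, -0.0], [1.0, -0.0, 0.0], [0.0, -0.0, -1.0]]
force: [0.8, 0.1, -1.0]
opening: 0.267
```

servo_tool --increments '[[1,[0,0,1],0],[1,[0,0,1],0],[1,[0,0,0],0]]'

```text
time_s: 11.78
position: [0.5033, -0.0919, 0.0998]
tcp_rot: [[-0.0, 1.0, -0.001], [1.0, 0.0, 0.0], [0.0, -0.001, -1.0]]
force: [0.5, 0.8, -1.3]
opening: 0.271
```

servo_tool --increments '[[1,[0,0,1],0],[1,[0,0,1],0],[1,[0,0,0],0]]'

```text
time_s: 12.15
position: [0.5033, -0.0919, 0.0979]
tcp_rot: [[0.0, 1.0, -0.0], [1.0, -0.0, 0.0], [0.0, -0.0, -1.0]]
force: [0.7, 1.8, -0.1]
opening: 0.269
```

servo_tool --increments '[[1,[0,0,1],0],[1,[0,0,1],0],[1,[0,0,0],0]]'

```text
time_s: 12.52
position: [0.5034, -0.092, 0.0959]
tcp_rot: [[0.0, 1.0, -0.0], [1.0, -0.0, 0.0], [0.0, -0.0, -1.0]]
force: [-0.0, 0.4, -0.2]
opening: 0.269
```

servo_tool --increments '[[1,[0,0,1],0],[1,[0,0,1],0],[1,[0,0,0],0]]'

```text
time_s: 12.9
position: [0.5032, -0.0919, 0.0938]
tcp_rot: [[-0.0, 1.0, -0.001], [1.0, 0.0, 0.0], [0.0, -0.001, -1.0]]
force: [0.4, -0.1, -2.0]
opening: 0.267
```

servo_tool --increments '[[1,[0,0,1],0],[1,[0,0,1],0],[1,[0,0,0],0]]'

```text
time_s: 13.28
position: [0.5034, -0.0919, 0.0919]
tcp_rot: [[-0.0, 1.0, -0.0], [1.0, 0.0, 0.0], [0.0, -0.0, -1.0]]
force: [-0.2, 0.0, -2.0]
opening: 0.269
```

Run:
```python
from h import *
s=bot.read_state();print(s['time_s'],s['position'],s['force'],s['opening'])
cap('side','s5.png');cap('wrist','w5.png')
im=cv2.imread('pics/s5.png');cv2.imwrite('pics/z11.png',cv2.resize(im[290:390,300:400],None,fx=6,fy=6,interpolation=2))
```

```text
13.275 [ 0.50339055 -0.09194241  0.09193941] [-0.20971509  0.01127919 -1.97114234] 0.2688078504598098
```

View pics/z11.png

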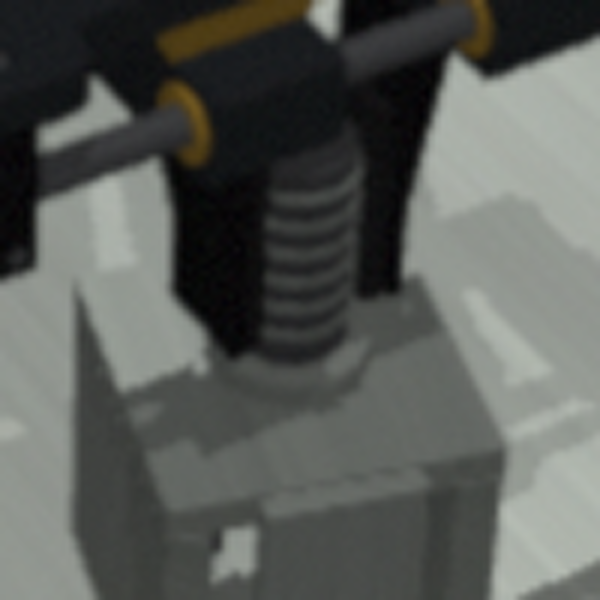

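Nearly home (flange just above the block at crop (290,380)); continuing gently until the flange contacts.

servo_tool --increments '[[1,[0,0,1],0],[1,[0,0,1],0],[1,[0,0,0],0]]'

```text
time_s: 13.75
position: [0.5034, -0.0919, 0.09]
tcp_rot: [[0.0, 1.0, -0.0], [1.0, -0.0, 0.0], [0.0, -0.0, -1.0]]
force: [0.1, 0.3, -1.3]
opening: 0.271
```

servo_tool --increments '[[1,[0,0,0.5],0],[1,[0,0,0.5],0],[1,[0,0,0],0]]'

```text
time_s: 14.12
position: [0.5034, -0.0919, 0.089]
tcp_rot: [[-0.0, 1.0, -0.0], [1.0, 0.0, 0.0], [0.0, -0.0, -1.0]]
force: [-0.4, 0.9, -1.6]
opening: 0.267
```

servo_tool --increments '[[1,[0,0,0.5],0],[1,[0,0,0],0]]'

```text
time_s: 14.38
position: [0.5035, -0.092, 0.0885]
tcp_rot: [[-0.0, 1.0, 0.0], [1.0, 0.0, -0.0], [-0.0, 0.0, -1.0]]
force: [-0.5, 0.8, -1.8]
opening: 0.27
```

servo_tool --increments '[[1,[0,0,0.5],0],[1,[0,0,0],0]]'

```text
time_s: 14.62
position: [0.5035, -0.092, 0.0885]
tcp_rot: [[-0.0, 1.0, 0.0], [1.0, 0.0, -0.0], [-0.0, 0.0, -1.0]]
force: [-0.9, 0.7, 3.2]
opening: 0.268
```

servo_tool --increments '[[1,[0,0,0.5],0],[1,[0,0,0],0]]'

```text
time_s: 14.88
position: [0.5035, -0.092, 0.0884]
tcp_rot: [[-0.0, 1.0, 0.0], [1.0, 0.0, -0.0], [-0.0, 0.0, -1.0]]
force: [-2.3, 0.6, 8.5]
opening: 0.267
```

servo_tool --increments '[[1,[0,0,0.3],0],[1,[0,0,0],0]]'

```text
time_s: 15.12
position: [0.5035, -0.092, 0.0884]
tcp_rot: [[-0.0, 1.0, 0.001], [1.0, 0.0, -0.0], [-0.0, 0.001, -1.0]]
force: [-3.2, 1.3, 10.4]
opening: 0.27
```

servo_tool --increments '[[1,[0,0,-1],0],[1,[0,0,-1],0],[1,[0,0,-1],0],[1,[0,0,-0.5],0],[1,[0,0,0],0]]'

```text
time_s: 15.75
position: [0.5034, -0.092, 0.0906]
tcp_rot: [[0.0, 1.0, -0.0], [1.0, -0.0, 0.0], [0.0, -0.0, -1.0]]
force: [0.6, -0.2, -1.1]
opening: 0.27
```

servo_tool --increments '[[1,[0,0,-0.5],0],[1,[0,0,-0.5],0],[1,[0,0,0],0]]'

```text
time_s: 16.12
position: [0.5035, -0.092, 0.0918]
tcp_rot: [[0.0, 1.0, 0.0], [1.0, -0.0, -0.0], [-0.0, 0.0, -1.0]]
force: [0.2, 0.5, -1.6]
opening: 0.265
```

servo_tool --increments '[[1,[0,0,-0.5],0],[1,[0,0,-0.5],0],[1,[0,0,0],0]]'

```text
time_s: 16.5
position: [0.5035, -0.092, 0.0928]
tcp_rot: [[-0.0, 1.0, 0.0], [1.0, 0.0, -0.0], [-0.0, 0.0, -1.0]]
force: [0.0, 0.2, -1.7]
opening: 0.268
```

servo_tool --increments '[[1,[0,0,-0.5],0],[1,[0,0,-0.5],0],[1,[0,0,0],0]]'

```text
time_s: 16.88
position: [0.5035, -0.092, 0.0938]
tcp_rot: [[0.0, 1.0, 0.0], [1.0, -0.0, -0.0], [-0.0, 0.0, -1.0]]
force: [0.6, -0.0, -2.0]
opening: 0.268
```

servo_tool --increments '[[1,[0,0,-0.5],0],[1,[0,0,-0.5],0],[1,[0,0,0],0]]'

```text
time_s: 17.25
position: [0.5035, -0.092, 0.0947]
tcp_rot: [[0.0, 1.0, 0.0], [1.0, -0.0, -0.0], [-0.0, 0.0, -1.0]]
force: [0.4, -0.7, -1.3]
opening: 0.27
```

servo_tool --increments '[[1,[0,0,-0.5],0],[1,[0,0,-0.5],0],[1,[0,0,0],0]]'

```text
time_s: 17.62
position: [0.5034, -0.092, 0.0955]
tcp_rot: [[0.0, 1.0, -0.0], [1.0, -0.0, 0.0], [0.0, -0.0, -1.0]]
force: [1.0, -0.9, -6.6]
opening: 0.269
```

servo_tool --increments '[[1,[0,0,-0.5],0],[1,[0,0,-0.5],0],[1,[0,0,0],0]]'

```text
time_s: 18.0
position: [0.5034, -0.0919, 0.0964]
tcp_rot: [[0.0, 1.0, -0.0], [1.0, -0.0, 0.0], [0.0, -0.0, -1.0]]
force: [2.4, 0.2, -11.7]
opening: 0.269
```

servo_tool --increments '[[1,[0,0,-0.5],0],[1,[0,0,-0.5],0],[1,[0,0,0],0]]'

```text
time_s: 18.38
position: [0.5033, -0.0919, 0.0974]
tcp_rot: [[0.0, 1.0, -0.0], [1.0, -0.0, 0.0], [0.0, -0.0, -1.0]]
force: [2.4, -0.8, -14.4]
opening: 0.267
```

servo_tool --increments '[[1,[0,0,-0.5],0],[1,[0,0,-0.3],0],[1,[0,0,0],0]]'

```text
time_s: 18.75
position: [0.5033, -0.0919, 0.0982]
tcp_rot: [[0.0, 1.0, -0.001], [1.0, -0.0, 0.0], [0.0, -0.001, -1.0]]
force: [3.0, -1.1, -18.6]
opening: 0.265
```

servo_tool --increments '[[1,[0,0,0],0],[1,[0,0,0],0]]'

```text
time_s: 19.0
position: [0.5033, -0.0919, 0.0984]
tcp_rot: [[0.0, 1.0, -0.0], [1.0, -0.0, 0.0], [0.0, -0.0, -1.0]]
force: [2.8, -1.4, -19.8]
opening: 0.268
```

servo_tool --increments '[[1,[0,0,0.3],0],[1,[0,0,0],0],[1,[0,0,0],0],[1,[0,0,0],0],[1,[0,0,0],0]]'

```text
time_s: 19.62
position: [0.5033, -0.0919, 0.0982]
tcp_rot: [[0.0, 1.0, -0.0], [1.0, -0.0, 0.0], [0.0, -0.0, -1.0]]
force: [1.6, 0.3, -18.6]
opening: 0.269
```

servo_tool --increments '[[1,[0,0,0],0],[1,[0,0,0],0],[1,[0,0,0],0],[1,[0,0,0],0],[1,[0,0,0],0]]'

```text
time_s: 20.25
position: [0.5034, -0.0919, 0.0982]
tcp_rot: [[-0.0, 1.0, -0.0], [1.0, 0.0, 0.0], [0.0, -0.0, -1.0]]
force: [1.0, -0.5, -18.6]
opening: 0.267
```

Run:
```python
from h import *
s=bot.read_state();print(s['time_s'],s['position'],s['force'],s['opening'])
cap('side','s6.png')
im=cv2.imread('pics/s6.png');cv2.imwrite('pics/z12.png',cv2.resize(im[290:390,300:400],None,fx=6,fy=6,interpolation=2))
```

```text
20.25 [ 0.50335091 -0.0919188   0.09821681] [  1.01929038  -0.50511846 -18.64046019] 0.2674137421809049
```

View pics/z12.png

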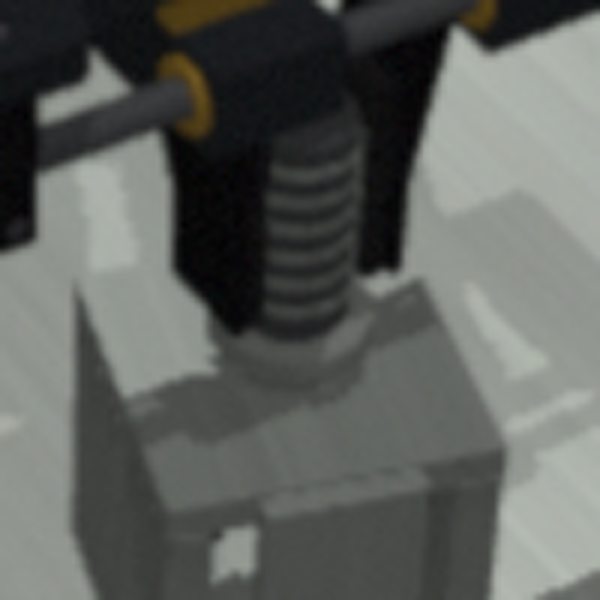

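Catch held ~17 N for over 1 s with the flange about 10 mm above the block. Lowering.

servo_tool --increments '[[1,[0,0,2],0],[1,[0,0,2],0],[1,[0,0,2],0],[1,[0,0,2],0],[1,[0,0,1],0]]'

```text
time_s: 20.92
position: [0.5042, -0.0922, 0.0899]
tcp_rot: [[-0.0, 1.0, 0.002], [1.0, 0.0, -0.001], [-0.001, 0.002, -1.0]]
force: [0.1, 0.1, -2.6]
opening: 0.265
```

servo_tool --increments '[[1,[0,0,1],0],[1,[0,0,0.5],0],[1,[0,0,0.5],0],[1,[0,0,0],0]]'

```text
time_s: 21.42
position: [0.504, -0.0922, 0.0884]
tcp_rot: [[-0.0, 1.0, 0.001], [1.0, 0.0, -0.001], [-0.001, 0.001, -1.0]]
force: [-1.2, 1.3, 8.6]
opening: 0.27
```

servo_tool --increments '[[1,[0,0,0.3],0],[1,[0,0,0],0]]'

```text
time_s: 21.68
position: [0.504, -0.0922, 0.0884]
tcp_rot: [[-0.0, 1.0, 0.002], [1.0, 0.0, -0.001], [-0.001, 0.002, -1.0]]
force: [-1.6, 1.0, 10.9]
opening: 0.27
```

servo_tool --increments '[[1,[0,0,-1],0],[1,[0,0,0],0],[0.4,[0,0,0],0],[0.4,[0,0,0],0],[0.4,[0,0,0],0]]'

```text
time_s: 22.3
position: [0.5033, -0.0919, 0.0876]
tcp_rot: [[0.0, 1.0, -0.001], [1.0, -0.0, 0.0], [0.0, -0.001, -1.0]]
force: [-0.3, 0.1, -0.4]
opening: 0.522
```

servo_tool --increments '[[0.3,[0,0,0],0],[0.2,[0,0,0],0],[0.2,[0,0,0],0],[0.2,[0,0,0],0]]'

```text
time_s: 22.8
position: [0.5035, -0.092, 0.088]
tcp_rot: [[0.0, 1.0, 0.0], [1.0, -0.0, -0.0], [-0.0, 0.0, -1.0]]
force: [-0.3, -0.4, -0.4]
opening: 0.796
```

servo_tool --increments '[[0.2,[0,0,-10],0],[0.2,[0,0,-25],0],[0.2,[0,0,-30],0],[0.2,[0,0,-30],0],[0.2,[0,0,0],0]]'

```text
time_s: 23.42
position: [0.5052, -0.0926, 0.1857]
tcp_rot: [[-0.0, 1.0, 0.006], [1.0, 0.0, -0.003], [-0.003, 0.006, -1.0]]
force: [0.4, -0.3, 0.2]
opening: 0.798
```

Run:
```python
from h import *
s=bot.read_state();print(s['time_s'],s['position'],s['force'],s['opening'])
cap('side','s7.png');cap('scene','c7.png')
im=cv2.imread('pics/s7.png');a=cv2.resize(im[290:390,300:400],None,fx=4,fy=4,interpolation=2)
im=cv2.imread('pics/c7.png');b=cv2.resize(im[110:210,180:280],None,fx=4,fy=4,interpolation=2)
cv2.imwrite('pics/z13.png',np.hstack([a,b]))
```

```text
23.425 [ 0.50522571 -0.09262439  0.1857393 ] [ 0.35324329 -0.27269258  0.1615441 ] 0.7975709868345892
```

View pics/z13.png

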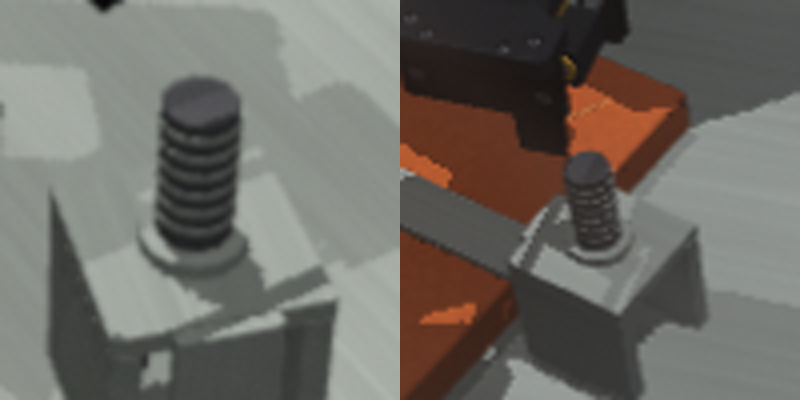

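View pics/c7.png

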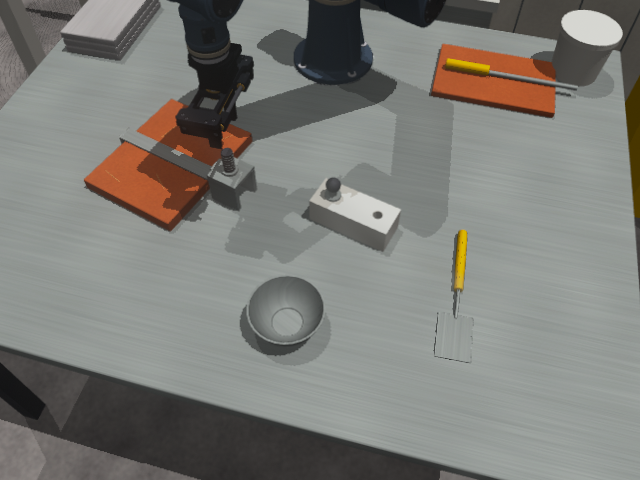

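The pin stands upright with its flange on the block (scene (228,162)). The gripper is clear, and the plain pin, bowl and scraper are where they were.

servo_tool --increments '[[0.2,[0,0,0],0],[0.2,[0,0,0],0]]'

```text
time_s: 23.78
position: [0.5028, -0.0917, 0.182]
tcp_rot: [[0.0, 1.0, -0.002], [1.0, -0.0, 0.001], [0.001, -0.002, -1.0]]
force: [0.4, 0.3, 0.7]
opening: 0.8
```

```bash
python3 -c "
from rig import bot
print(bot.read_state()['time_s'],bot.hand_in())"
```

```text
the job is handed in; nothing more can be done
23.775 None
```

I moved the locking pin from the rack into the clamp, pressed it fully home, proved that its catch holds, set it back down, let go and handed the job in at 23.8 s.

- **Pressing home:** the flange met the block at the expected height, and I pressed with about 12 N. I didn't see a clear snap in the force readings on the way down. The force stayed low throughout, so the pull test is the evidence that the catch engaged.
- **Pull test:** after about 6 to 7 mm of free lift the catch took the load. The net pull peaked at about 18 N, and I eased it slightly. It then held at about 17 N (the target was 16 N) for over a second, with the pin lifted about 10 mm.
- **Final state:** lowered again, the pin stopped at the same seated height. The last pictures show it upright with its flange on the block and the gripper clear of it. The plain pin, bowl and scraper look unmoved.

No check failed. The side camera's positions were 2–3 mm off the wrist camera's, so I lined the pin up on the hole by their relative positions.

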